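Carry a row of medicines over to the ward rack in the same order

TASK

Move the four medicines from the dispensing rack (four pink seats on a metal board) into the four cells of the grey ward rack, one to a cell and in the same order counted from the handle: the one nearest the dispensing rack's handle goes into the cell nearest the ward rack's handle, and so on to the far end. Stand each upright on the floor of its cell and never tip any of them over.

Things in the scene. Friction and masses are not known exactly. Their poses are not given: they have to be found in the camera images.
- bottle: white round tablet bottle with a paper label, 42 mm across up to 50 mm high, then a shoulder and a screw cap 35 mm across; 70 mm high in all, about 90 g. Its origin is the centre of its underside, z up along its axis. Stands upright and loose in its own pink seat at the start.
- jar: squat white ointment jar, 42 mm across up to 36 mm high, lid above it 44 mm across; 58 mm high in all, about 120 g. Its origin is the centre of its underside, z up along its axis. Stands upright and loose in its own pink seat at the start.
- dropper: slim white eye-drop bottle, body 30 mm across up to 54 mm high, then a tapered cap 20 to 10 mm across; 70 mm high in all, about 50 g. Its origin is the centre of its underside, z up along its axis. Stands upright and loose in its own pink seat at the start.
- carton: upright white medicine carton with a pink band round it, 28 mm (x) by 42 mm (y) by 66 mm high, about 60 g. Its y side lies along the row, to within about 8 degrees, so it is 28 mm wide across the row. Its origin is the centre of its underside, z up along its axis. Stands upright and loose in its own pink seat at the start.
- seat_bottle: pink square seat in which the bottle stands at the start: 60 x 60 mm, fixed on the dispensing rack; floor 3 mm thick, rim 3 mm wide and 8 mm high. Origin: centre of its underside, 8 mm above the table (the bottle's underside is 3 mm above it). The four seats look alike, are told apart by what stands in them at the start, and their order in the row differs from run to run.
- seat_jar: pink square seat in which the jar stands at the start: 60 x 60 mm, fixed on the dispensing rack; floor 3 mm thick, rim 3 mm wide and 8 mm high. Origin: centre of its underside, 8 mm above the table (the jar's underside is 3 mm above it). The four seats look alike, are told apart by what stands in them at the start, and their order in the row differs from run to run.
- seat_dropper: pink square seat in which the dropper stands at the start: 60 x 60 mm, fixed on the dispensing rack; floor 3 mm thick, rim 3 mm wide and 8 mm high. Origin: centre of its underside, 8 mm above the table (the dropper's underside is 3 mm above it). The four seats look alike, are told apart by what stands in them at the start, and their order in the row differs from run to run.
- seat_carton: pink square seat in which the carton stands at the start: 60 x 60 mm, fixed on the dispensing rack; floor 3 mm thick, rim 3 mm wide and 8 mm high. Origin: centre of its underside, 8 mm above the table (the carton's underside is 3 mm above it). The four seats look alike, are told apart by what stands in them at the start, and their order in the row differs from run to run.
- dispensing_rack: fixed aluminium board 74 (x) x 264 (y) x 8 mm carrying the four pink seats in a row along its y axis, centred at y = +96, +32, -32, -96 mm, x = 0. A flat dark steel loop handle sticks out of its +y end to y = 155 mm, at most 11 mm high. Origin: centre of its underside, on the table. Lies left or right of the robot's middle, turned any way about the vertical.
- ward_rack: fixed grey tray 74 (x) x 264 (y) mm, empty, four cells in a row along its y axis, centres y = +96, +32, -32, -96 mm, x = 0; each 64 x 58 mm inside or more. Cell floor 8 mm, wall tops 16 mm above the table. Flat dark steel loop handle out of its +y end to y = 155 mm, at most 11 mm high. Origin: centre of underside, on the table. Left or right of the robot's middle, turned any way.
Mind the look-alikes: they are no part of the job. What is shaped like the dropper but orange or yellow is not meant.

How it is judged:
At the end, for the whole second after the job is handed in: Each medicine stands in the ward rack's cell that has the same place, counted from the handle, as its seat has on the dispensing rack: its origin within 22 mm of the cell's centre along and across the rack, its underside on the cell floor within 5 mm, leaning less than 0.1 rad, released and at rest (((y of seat_bottle in the frame of dispensing_rack between 0.081 and 0.111 m and y of bottle in the frame of ward_rack between 0.074 and 0.118 m) or (y of seat_bottle in the frame of dispensing_rack between 0.017 and 0.047 m and y of bottle in the frame of ward_rack between 0.01 and 0.054 m) or (y of seat_bottle in the frame of dispensing_rack between -0.047 and -0.017 m and y of bottle in the frame of ward_rack between -0.054 and -0.01 m) or (y of seat_bottle in the frame of dispensing_rack between -0.111 and -0.081 m and y of bottle in the frame of ward_rack between -0.118 and -0.074 m)) and x of bottle in the frame of ward_rack between -0.022 and 0.022 m and z of bottle in the frame of ward_rack between 0.003 and 0.013 m and angle between each of bottle, jar, dropper, carton's own z axis and vertical below 0.1 rad and linear speed of each of bottle, jar, dropper, carton below 0.02 m/s and angular speed of each of bottle, jar, dropper, carton below 0.2 rad/s and ((y of seat_jar in the frame of dispensing_rack between 0.081 and 0.111 m and y of jar in the frame of ward_rack between 0.074 and 0.118 m) or (y of seat_jar in the frame of dispensing_rack between 0.017 and 0.047 m and y of jar in the frame of ward_rack between 0.01 and 0.054 m) or (y of seat_jar in the frame of dispensing_rack between -0.047 and -0.017 m and y of jar in the frame of ward_rack between -0.054 and -0.01 m) or (y of seat_jar in the frame of dispensing_rack between -0.111 and -0.081 m and y of jar in the frame of ward_rack between -0.118 and -0.074 m)) and x of jar in the frame of ward_rack between -0.022 and 0.022 m and z of jar in the frame of ward_rack between 0.003 and 0.013 m and ((y of seat_dropper in the frame of dispensing_rack between 0.081 and 0.111 m and y of dropper in the frame of ward_rack between 0.074 and 0.118 m) or (y of seat_dropper in the frame of dispensing_rack between 0.017 and 0.047 m and y of dropper in the frame of ward_rack between 0.01 and 0.054 m) or (y of seat_dropper in the frame of dispensing_rack between -0.047 and -0.017 m and y of dropper in the frame of ward_rack between -0.054 and -0.01 m) or (y of seat_dropper in the frame of dispensing_rack between -0.111 and -0.081 m and y of dropper in the frame of ward_rack between -0.118 and -0.074 m)) and x of dropper in the frame of ward_rack between -0.022 and 0.022 m and z of dropper in the frame of ward_rack between 0.003 and 0.013 m and ((y of seat_carton in the frame of dispensing_rack between 0.081 and 0.111 m and y of carton in the frame of ward_rack between 0.074 and 0.118 m) or (y of seat_carton in the frame of dispensing_rack between 0.017 and 0.047 m and y of carton in the frame of ward_rack between 0.01 and 0.054 m) or (y of seat_carton in the frame of dispensing_rack between -0.047 and -0.017 m and y of carton in the frame of ward_rack between -0.054 and -0.01 m) or (y of seat_carton in the frame of dispensing_rack between -0.111 and -0.081 m and y of carton in the frame of ward_rack between -0.118 and -0.074 m)) and x of carton in the frame of ward_rack between -0.022 and 0.022 m and z of carton in the frame of ward_rack between 0.003 and 0.013 m); the robot touches nothing.
It fails at once if the bottle is tipped over (leans more than 35 degrees) (angle between bottle's own z axis and vertical above 0.61 rad).
It fails at once if the jar is tipped over (leans more than 35 degrees) (angle between jar's own z axis and vertical above 0.61 rad).
It fails at once if the dropper is tipped over (leans more than 35 degrees) (angle between dropper's own z axis and vertical above 0.61 rad).
It fails at once if the carton is tipped over (leans more than 35 degrees) (angle between carton's own z axis and vertical above 0.61 rad).
It also fails if it takes over 99 s, if anything falls off the work surface, if the arm or the gripper's body presses on something with over 40 N, if the wrist force passes 120 N, or if a joint passes its speed limit or range.

ROBOT

A 6-joint arm with a two-finger parallel gripper is mounted at the origin on the work surface. World frame = base frame: x ahead of the robot, y to its left, z up, the work surface at z = 0. Lengths are in m, angles in rad, forces in N, time in s.
With the tool pointing down it reaches from about 0.275 to 0.825 m from the base axis. Payload 4.9 kg.
Tool frame: the origin (TCP) lies at the very end of the fingers, on their centre line; the grasp point (between the pads) lies 19 mm behind it; z points along the fingers, y is the line along which they close (so a half turn about z gives the same grasp; the last joint's range is limited). The gripper opens to 85 mm and grips with 20 to 120 N. Pads are 22 mm wide; open, the fingers measure 114 mm over their backs; the gripper's body (76 mm by 85 mm) begins 54 mm behind the grasp point. The pads swing forward as they close: fully open they stand 13 mm farther back than shut.
Start: joints at [-1.468, 0.326, -0.193, 1.052, 0, 1.437], TCP at [0.129, -0.535, 0.231] pointing down, gripper open.
Joint ranges: [-2.65, 2.65], [-0.97, 1.79], [-1.3, 1.35], [-1.93, 2.1], [-1.47, 1.37], [-3.14, 3.14]. Speed limits (rad/s): [2.57, 2.57, 3.14, 3.14, 3.14, 3.14].

INTERFACE

Orientations are given as [roll, pitch, yaw] about the fixed x, y, z axes, in that order (R = Rz(yaw) Ry(pitch) Rx(roll)).
In Python, from workcell import r gives the robot as it stands.
- The arm moves only by the tool jog_arm, never from a script. Its argument "motion" is a list of rows, each a list of 6 numbers: the shift along the tool's x, y, z in m, then the turn, a rotation vector about the tool's x, y, z in degrees. A call has 1 to 12 rows; each row shifts and turns the commanded pose from where the row before left it, along the tool's axes as they then stand; what a row does not reach is not made up. A row lasts 1/8 s, in which the tool goes at most 62.5 mm and 10.7 degrees, less where a joint would pass 70% of its speed; a pose out of reach is approached as far as the arm can. A call is refused whole if a number of a shift passes 0.0625 or a number of a turn 10.7, either way. A call with a gripper value outside its range is refused whole. "hand" is the opening, from 0 (shut) to 1 (fully open), set as the call begins (left out, the last holds). The fingers move at their own pace and stop on an object; "squeeze" is the grip in N (left out, the last holds). Time passes only in rows, so rows that do not move let the fingers close. It gives the time, the measured TCP pose, the force, the opening and the grip force at its end, in the units of the state.
- r.observe(): the state, without advancing time (a new reading comes with each control period).
- r.capture(name): name is "scene" or "top" or "wrist"; returns the picture (480x640x3 uint8, red, green, blue); there is no depth.
- r.calibration(name): a dict with "K" (3x3 intrinsics, pixels), "world_to_cam" (4x4, takes a point from world to camera coordinates); the wrist camera has in their place "tool_from_camera" (4x4, takes a point from camera to tool coordinates, whose origin is the TCP and whose axes are the flange's). Camera axes: x right, y down, z forward; pixel columns grow to the right and rows downward; lengths in m; the calibration is good to about 2 mm. A picture is of the moment at which its call begins: read the wrist's pose just before it. calibration takes no time and is no camera call.
- r.finish_job(): hands the job in; it is judged then, once.
Trained networks look in the newest picture that a camera, given by its name, has taken for a name from the list of things; names that differ only in an ending like _2 or _b are one class to them, and where a whole thing is asked for, a point or a joint stands for the part that bears it (a point fixed in the world has none). Each returns a list of dicts, best first, with "p" (0 to 1); they miss things now and then, are a little off and sometimes report something else, mostly with a low value. They report only what shows in the picture. A call takes as long as a camera call. They do not tell look-alikes from the thing itself.
- r.search_frame(query, camera): "at" ([x, y, z] in m, in world coordinates, good to about 4 mm: the middle of the surface that is visible of it).
- r.silhouettes(query, camera): "pixels" (480x640 bool, what is visible of it).
The state is a dict: "clock": time; "joint_positions": joint angles; "dq": joint speeds; "tau": joint torques, N m; "position": TCP position; "eef_rot": TCP orientation; "contact_force": force on the tool from outside, world axes, zero at the start; "torque": the same for the moment, N m; "finger_gap": finger opening in m; "finger_force": force on a finger pad.
Only numpy, scipy, OpenCV 4.12 (cv2) and the standard library are available. Lean on these libraries where they do the work, as an engineer would, in place of code of your own. Each camera call takes 0.05 s, during which the arm holds its last target. There are 200 camera calls.

## Working session

There is one attempt and no reset: what is moved stays moved. The work goes in short steps, Python scripts to look and compute and a tool call to move; the robot and the scene stay as the last step left them, time stands still between calls to the robot, and variables do not carry over. Pictures are saved under pics/ and viewed, at most 14 in all, crops included, and the job is handed in when it is done.

Besides the shell and the picture viewer there is one more tool, called after "Emit:" in YAML: its name, and indented under it one key for each argument. jog_arm: Moves the arm, as the interface text tells. Its arguments: {"type":"object","properties":{"motion":{"type":"array","items":{"type":"array","items":{"type":"number"}}},"hand":{"type":"number"},"squeeze":{"type":"number"}},"required":["motion"]}

```bash
mkdir -p pics; ls
python3 - <<'E'
from workcell import r
import cv2
print(r.observe())
for n in("scene","top"):
    im=r.capture(n); cv2.imwrite(f"pics/{n}0.png",im[:,:,::-1]); c=r.calibration(n);print(n,c["K"].tolist(),c["world_to_cam"].round(4).tolist())
    for q in("bottle","jar","dropper","carton","dispensing_rack","ward_rack"):
        print(q,[(d["at"],round(d["p"],2)) for d in r.search_frame(q,n)][:4])
print(r.calibration("wrist"))
E
```

```text
pics
{'clock': 0.0, 'joint_positions': array([-1.46822209e+00,  3.26939439e-01, -1.93563115e-01,  1.05200196e+00,
        4.26184122e-06,  1.43660410e+00]), 'dq': array([-0.00100616, -0.00066676,  0.00038165, -0.00201649,  0.00087891,
       -0.00071416]), 'tau': array([-1.15284020e-03, -4.43396008e+01,  2.62441045e+01,  1.52131630e-02,
       -1.93316755e-04, -8.68089984e-06]), 'position': array([ 0.12896591, -0.53407926,  0.23051214]), 'eef_rot': array([-3.13990039e+00, -2.32761609e-04,  2.36766261e-01]), 'contact_force': array([-0.12346944, -0.17962049,  0.55021538]), 'torque': array([ 0.00362438,  0.00827606, -0.05032436]), 'finger_force': 0.0, 'finger_gap': 0.08519547326956727}
scene [[464.80878569492904, 0.0, 322.96567602009], [0.0, 464.80878569492904, 244.9038094703877], [0.0, 0.0, 1.0]] [[-0.3496, 0.9369, -0.0036, 0.1935], [0.7276, 0.2691, -0.631, -0.398], [-0.5902, -0.2232, -0.7758, 1.1689], [0.0, 0.0, 0.0, 1.0]]
bottle [([0.5844, 0.2283, 0.0647], 0.85)]
jar [([0.5968, 0.284, 0.0648], 0.76), ([0.5584, 0.1656, 0.0554], 0.16)]
dropper [([0.4614, 0.1642, 0.0438], 0.94), ([0.679
[... 757 characters left out ...]
 0.0112], 0.34)]
dispensing_rack [([0.5641, 0.204, 0.0083], 0.95)]
ward_rack [([0.5753, -0.2077, 0.0041], 0.59), ([0.5406, 0.0957, 0.0812], 0.26), ([0.533, 0.0925, 0.01], 0.15)]
{'K': array([[334.63651651,   0.        , 318.08363319],
       [  0.        , 334.63651651, 241.1089272 ],
       [  0.        ,   0.        ,   1.        ]]), 'tool_from_camera': array([[ 6.17861375e-04, -9.64640108e-01, -2.63569876e-01,
         6.54871377e-02],
       [ 9.99999792e-01,  6.44826357e-04, -1.57989264e-05,
         2.20237152e-04],
       [ 1.85197081e-04, -2.63569812e-01,  9.64640306e-01,
        -1.42948571e-01],
       [ 0.00000000e+00,  0.00000000e+00,  0.00000000e+00,
         1.00000000e+00]])}
```

View pics/top0.png

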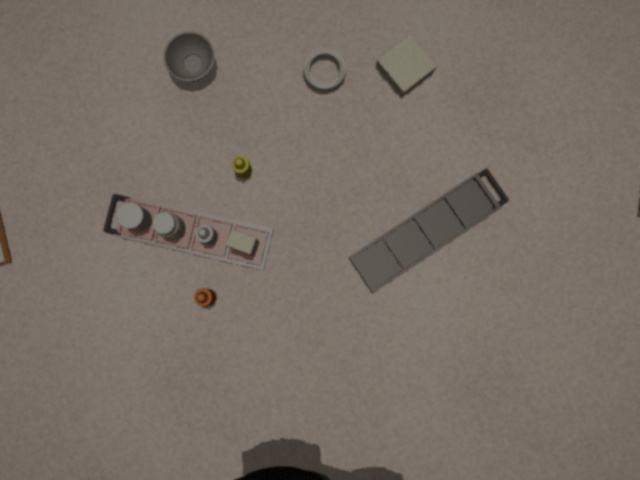

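View pics/scene0.png

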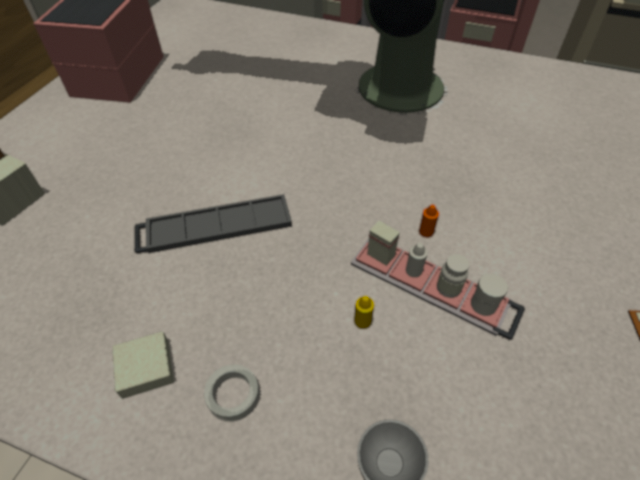

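Top view: the dispensing rack is at left with its handle at (113,215). Counted from the handle it holds jar (130,217), bottle (166,225), dropper (205,234) and carton (242,242). The ward rack is at right with its handle at (492,187).

Dropper candidates are white (205,234), orange (204,297) and yellow (241,165). The white one standing in a pink seat fits the description. I'll confirm it in an enlarged crop while measuring the racks.

```bash
cat > h.py <<'E'
import numpy as np, cv2
from workcell import r
def ground(uv,K,T,z):
    "pixels -> world points on plane z; T world_to_cam"
    uv=np.atleast_2d(uv).astype(float); Ri=T[:3,:3].T; c=-Ri@T[:3,3]
    d=np.c_[(uv-K[[0,1],[2,2]])/K[[0,1],[0,1]],np.ones(len(uv))]@Ri.T
    return c+d*((z-c[2])/d[:,2])[:,None]
def proj(P,K,T):
    q=np.atleast_2d(P)@T[:3,:3].T+T[:3,3]; q=q@K.T; return q[:,:2]/q[:,2:]
def rect(mask,K,T,z):
    cs,_=cv2.findContours(mask.astype(np.uint8),cv2.RETR_EXTERNAL,cv2.CHAIN_APPROX_NONE)
    c=max(cs,key=cv2.contourArea)[:,0]; w=ground(c,K,T,z)[:,:2]*1000
    (cx,cy),(a,b),_=R=cv2.minAreaRect(w.astype(np.float32)); return (cx,cy),(a,b),cv2.boxPoints(R)
E
python3 - <<'E'
from h import *
for n in("top","scene"):
    im=r.capture(n); c=r.calibration(n);K,T=c["K"],c["world_to_cam"]
    for q,z in(("dispensing_rack",.008),("ward_rack",.014)):
        s=r.silhouettes(q,n)[0]; print(n,q,round(s["p"],2),s["pixels"].sum(),*[np.round(x).tolist() for x in rect(s["pixels"],K,T,z)])
        for p in s,:
            im[cv2.dilate(p["pixels"].astype(np.uint8),np.ones((3,3)))-p["pixels"]>0]=[0,255,0]
    hsv=cv2.cvtColor(r.capture(n),cv2.COLOR_RGB2HSV); m=cv2.inRange(hsv,(0,50,60),(8,160,255))|cv2.inRange(hsv,(170,50,60),(180,160,255))
    if n=="top":
        m[:190]=0;m[275:]=0;m[:,300:]=0
        pts=np.argwhere(m)[:,::-1]; w=ground(pts,K,T,.014)[:,:2]*1000
        R=cv2.minAreaRect(w.astype(np.float32)); print("pink",len(pts),R,cv2.boxPoints(R).round().tolist())
    crop=im[150:310,90:290] if n=="top" else im[180:350,330:540]
    cv2.imwrite(f"pics/{n}1.png",cv2.resize(crop,None,fx=3.5,fy=3.5,interpolation=cv2.INTER_CUBIC)[:,:,::-1])
    if n=="top": cv2.imwrite("pics/top2.png",cv2.resize(im[150:310,330:530],None,fx=3.5,fy=3.5,interpolation=cv2.INTER_CUBIC)[:,:,::-1])
E
```

```text
top dispensing_rack 0.7 1840 [565.0, 203.0] [289.0, 76.0] [[498.0, 70.0], [572.0, 54.0], [632.0, 337.0], [557.0, 352.0]]
top ward_rack 0.6 7054 [575.0, -212.0] [75.0, 286.0] [[463.0, -116.0], [625.0, -352.0], [687.0, -309.0], [524.0, -73.0]]
pink 1217 ((565.971435546875, 200.75640869140625), (239.53594970703125, 63.09175491333008), 78.85081481933594) [[512.0, 89.0], [574.0, 77.0], [620.0, 312.0], [558.0, 324.0]]
scene dispensing_rack 0.97 1757 [570.0, 204.0] [289.0, 79.0] [[503.0, 70.0], [581.0, 55.0], [636.0, 338.0], [559.0, 353.0]]
scene ward_rack 0.58 5299 [580.0, -208.0] [91.0, 285.0] [[462.0, -116.0], [621.0, -352.0], [697.0, -301.0], [538.0, -65.0]]
```

View pics/top1.png

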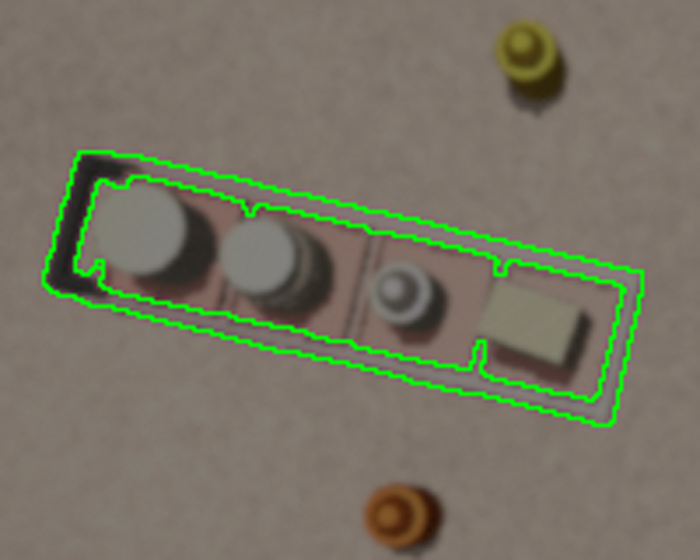

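View pics/top2.png

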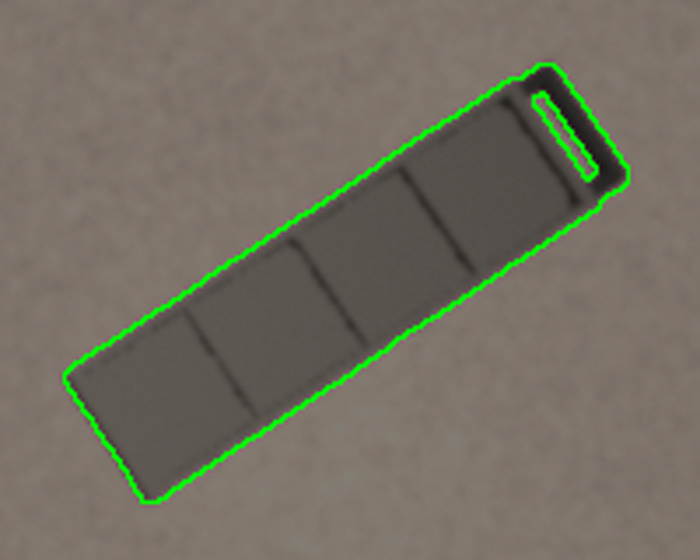

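Confirmed: the white dropper is the third object in the rack. The orange and yellow ones stand outside it. I'll set up a move planner that gives shifts in tool axes and go above the dispensing rack.

```bash
cat >> h.py <<'E'
# racks: centre x,y (m), row direction toward handle (deg)
RACK={"d":(.565,.192,78.5),"w":(.569,-.2025,-55.5)}
def cell(k,i,t=0.):
    x,y,a=RACK[k]; a=np.deg2rad(a); s=(.096,.032,-.032,-.096)[i] if i is not None else 0
    return x+s*np.cos(a)-t*np.sin(a), y+s*np.sin(a)+t*np.cos(a)
def plan(x,y,z,yaw):
    s=r.observe(); p=s["position"]; y0=np.rad2deg(s["eef_rot"][2]); a=np.deg2rad(yaw)
    d=np.array([x,y,z])-p; n=(yaw-y0+180)%360-180
    print(f"t={s['clock']:.2f} pos {p.round(4)} rpy {np.rad2deg(s['eef_rot']).round(2)} gap {s['finger_gap']:.4f}")
    print("turn z(deg) %.1f then shift mm (after turn)"%-n, np.round(1000*np.array([d[0]*np.cos(a)+d[1]*np.sin(a), d[0]*np.sin(a)-d[1]*np.cos(a), -d[2]]),1))
E
python3 -c "
from h import *
plan(.565,.192,.22,78.5)"
```

```text
t=1.10 pos [ 0.129  -0.5347  0.2313] rpy [-180.     -0.     13.57] gap 0.0853
turn z(deg) -64.9 then shift mm (after turn) [799.  282.3  11.3]
```

Emit:
jog_arm:
  motion:
    - [0,0,0,0,0,-9.3]
    - [0,0,0,0,0,-9.3]
    - [0,0,0,0,0,-9.3]
    - [0,0,0,0,0,-9.3]
    - [0,0,0,0,0,-9.3]
    - [0,0,0,0,0,-9.2]
    - [0,0,0,0,0,-9.2]
    - [0.057,0.02,0.001,0,0,0]
    - [0.057,0.02,0.001,0,0,0]
    - [0.057,0.02,0.001,0,0,0]
    - [0.057,0.02,0.001,0,0,0]
    - [0.057,0.02,0.001,0,0,0]
  hand: 1

```text
clock: 2.6
position: [0.2847, -0.2739, 0.2265]
eef_rot: [3.141, 0.001, 1.369]
contact_force: [1.3, -0.4, -0.4]
finger_gap: 0.0854
finger_force: 0.0
```

Emit:
jog_arm:
  motion:
    - [0.057,0.02,0.001,0,0,0]
    - [0.057,0.02,0.001,0,0,0]
    - [0.057,0.02,0.001,0,0,0]
    - [0.057,0.02,0.001,0,0,0]
    - [0.057,0.02,0.001,0,0,0]
    - [0.057,0.02,0.001,0,0,0]
    - [0.057,0.02,0.001,0,0,0]
    - [0.057,0.02,0,0,0,0]
    - [0.057,0.02,0,0,0,0]
    - [0,0,0,0,0,0]

```text
clock: 3.85
position: [0.5642, 0.1946, 0.2184]
eef_rot: [3.141, -0.001, 1.374]
contact_force: [-0.4, -0.5, -0.5]
finger_gap: 0.0855
finger_force: 0.0
```

```bash
cat >> h.py <<'E'
from scipy.spatial.transform import Rotation as Rot
from scipy.optimize import minimize
def wristcam():
    s=r.observe(); W=np.eye(4); W[:3,:3]=Rot.from_euler("xyz",s["eef_rot"]).as_matrix(); W[:3,3]=s["position"]
    im=r.capture("wrist"); c=r.calibration("wrist"); return im,c["K"],np.linalg.inv(W@c["tool_from_camera"])
PROF={"bottle":[(0,21),(50,21),(52,17.5),(70,17.5)],"jar":[(0,21),(36,21),(36,22),(58,22)],"dropper":[(0,15),(54,15),(56,10),(70,5)]}
def model(q,x,y,z0,yaw):
    if q=="carton":
        a=np.deg2rad(yaw); P=np.array([(i*21,j*14,k) for i in(-1,1) for j in(-1,1) for k in(0,66)],float) # long side along yaw
        P[:,:2]=P[:,:2]@np.array([[np.cos(a),np.sin(a)],[-np.sin(a),np.cos(a)]])
    else:
        t=np.linspace(0,2*np.pi,32); P=np.concatenate([np.c_[R*np.cos(t),R*np.sin(t),0*t+h] for h,R in PROF[q]])
    return P/1000+[x,y,z0]
def render(q,x,y,z0,yaw,K,T):
    P=model(q,x,y,z0,yaw); m=np.zeros((480,640),np.uint8); g=[P] if q=="carton" else [P[32*i:32*i+64] for i in range(3)]
    for p in g: cv2.fillConvexPoly(m,cv2.convexHull((proj(p,K,T)*16).astype(np.int32)),1,shift=4)
    return m>0
def fit(q,mask,x,y,z0,yaw,K,T):
    f=lambda v:1-(lambda m:(m&mask).sum()/max((m|mask).sum(),1))(render(q,v[0],v[1],z0,yaw+v[2]*1000,K,T))
    s=np.array([[0,0,0],[.006,0,0],[0,.006,0],[0,0,.006]]); s=s if q=="carton" else s[:3]
    g=(lambda v:f(np.r_[v,np.zeros(3-len(v))])); o=minimize(g,[x,y,0][:len(s[0])] if q=="carton" else [x,y],method="Nelder-Mead",options=dict(initial_simplex=np.array([x,y,0])+s if q=="carton" else np.array([x,y])+s[:,:2]))
    return o.x,1-o.fun
E
python3 - <<'E'
from h import *
im,K,T=wristcam(); plan(.565,.192,.22,78.5)
out=im.copy()
for i,q in enumerate(("jar","bottle","dropper","carton")):
    x,y=cell("d",i); s=[d for d in r.silhouettes(q,"wrist")]; a=[(np.round(d["at"],3).tolist(),round(d["p"],2)) for d in r.search_frame(q,"wrist")][:3]
    best=max(((fit(q,d["pixels"],x,y,.011,78.5,K,T)) for d in s),key=lambda t:t[1],default=None)
    print(q,"nominal",np.round((x,y),4),"fit",best,a)
    if best:
        v=best[0]; m=render(q,v[0],v[1],.011,78.5+(v[2]*1000 if len(v)>2 else 0),K,T).astype(np.uint8); out[cv2.dilate(m,np.ones((3,3)))-m>0]=[0,255,0]
a=np.deg2rad(78.5); u=np.array([np.cos(a),np.sin(a)]);n=np.array([-u[1],u[0]]); c=np.array(RACK["d"][:2])
b=np.array([[*(c+s*.132*u+t*.037*n),.008] for s,t in((1,1),(1,-1),(-1,-1),(-1,1))])
cv2.polylines(out,[proj(b,K,T).astype(int)],True,(0,0,255),1)
cv2.imwrite("pics/w1.png",out[:,:,::-1])
E
```

```text
t=3.90 pos [0.5631 0.1928 0.2184] rpy [-1.7995e+02  3.0000e-02  7.8630e+01] gap 0.0857
turn z(deg) 0.1 then shift mm (after turn) [-0.4  2.  -1.6]
jar nominal [0.5841 0.2861] fit (array([0.58092961, 0.28540087]), np.float64(0.920162932790224)) [([0.582, 0.284, 0.069], 0.56)]
bottle nominal [0.5714 0.2234] fit (array([0.56795888, 0.22763782]), np.float64(0.9256465517241379)) [([0.569, 0.231, 0.084], 0.74)]
dropper nominal [0.5586 0.1606] fit (array([0.5549916 , 0.16453741]), np.float64(0.9005847953216374)) [([0.668, 0.12, 0.049], 0.72)]
carton nominal [0.5459 0.0979] fit (array([ 0.54105   ,  0.10174566, -0.00597254]), np.float64(0.9409113670505759)) [([0.544, 0.116, 0.075], 0.82)]
```

View pics/w1.png

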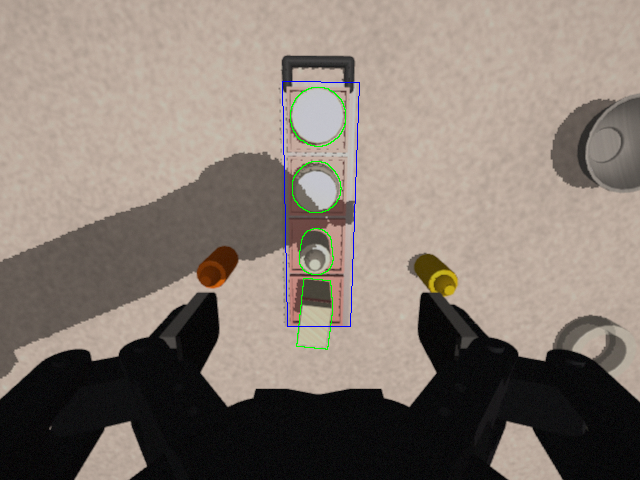

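The overlays fit, with IoU about 0.92, at jar (318,117), bottle (316,187), dropper (315,252) and carton (314,313). All lie within 5 mm of their seats. I'll start with the jar.

```bash
python3 -c "
from h import *
plan(.581,.2855,.034,78.5)"
```

```text
t=4.30 pos [0.5629 0.1904 0.2198] rpy [ 1.7997e+02 -1.0000e-02  7.8390e+01] gap 0.0856
turn z(deg) -0.1 then shift mm (after turn) [ 96.9  -1.2 185.8]
```

Emit:
jog_arm:
  motion:
    - [0.048,-0.001,0.02,0,0,0]
    - [0.048,0,0.05,0,0,0]
    - [0,0,0.05,0,0,0]
    - [0,0,0.04,0,0,0]
    - [0,0,0.026,0,0,0]
    - [0,0,0,0,0,0]

```text
clock: 5.05
position: [0.5783, 0.2797, 0.0361]
eef_rot: [-3.137, 0.002, 1.369]
contact_force: [0.4, -0.5, -0.2]
finger_gap: 0.0851
finger_force: 0.0
```

Emit:
jog_arm:
  motion:
    - [0,0,0,0,0,0]
    - [0,0,0,0,0,0]
    - [0,0,0,0,0,0]
    - [0,0,0,0,0,0]
    - [0,0,0,0,0,0]
    - [0,0,0,0,0,0]
    - [0,0,0,0,0,0]
    - [0,0,0,0,0,0]
  hand: 0
  squeeze: 40

```text
clock: 6.05
position: [0.5814, 0.2813, 0.0402]
eef_rot: [3.139, -0.001, 1.37]
contact_force: [-1.8, -0.3, 6.4]
finger_gap: 0.0431
finger_force: 40.6
```

Emit:
jog_arm:
  motion:
    - [0,0,-0.03,0,0,0]
    - [0,0,-0.06,0,0,0]
    - [0,0,-0.04,0,0,0]
    - [0,0,0,0,0,-9.2]
    - [0,0,0,0,0,-9.2]
    - [0,0,0,0,0,-9.2]
    - [0,0,0,0,0,-9.2]
    - [0,0,0,0,0,-9.2]
    - [0,0,0,0,0,0]

```text
clock: 7.18
position: [0.5801, 0.2808, 0.1684]
eef_rot: [3.142, 0.0, 2.17]
contact_force: [-0.5, -0.2, -1.3]
finger_gap: 0.0426
finger_force: 41.0
```

```bash
python3 -c "
from h import *
plan(*cell('w',0),.163,124.5); plan(*cell('w',None),.163,124.5)"
```

```text
t=7.17 pos [0.5801 0.2808 0.1684] rpy [180.     0.   124.36] gap 0.0426
turn z(deg) -0.1 then shift mm (after turn) [-488.  -282.9    5.4]
t=7.17 pos [0.5801 0.2808 0.1684] rpy [180.     0.   124.36] gap 0.0426
turn z(deg) -0.1 then shift mm (after turn) [-392.  -282.9    5.4]
```

Emit:
jog_arm:
  motion:
    - [-0.049,-0.028,0,0,0,0]
    - [-0.049,-0.028,0,0,0,0]
    - [-0.049,-0.028,0,0,0,0]
    - [-0.049,-0.028,0,0,0,0]
    - [-0.049,-0.028,0,0,0,0]
    - [-0.049,-0.029,0,0,0,0]
    - [-0.049,-0.028,0,0,0,0]
    - [-0.049,-0.028,0,0,0,0]
    - [-0.048,-0.029,0,0,0,0]
    - [-0.048,-0.029,0,0,0,0]
    - [0,0,0,0,0,0]

```text
clock: 8.55
position: [0.6226, -0.2863, 0.1679]
eef_rot: [-3.141, 0.002, 2.164]
contact_force: [-0.3, 0.6, -1.8]
finger_gap: 0.0427
finger_force: 41.2
```

Run:
```python
from h import *
im,K,T=wristcam(); plan(*cell("w",0),.06,124.5); out=im.copy()
x,y,a=RACK["w"]; a=np.deg2rad(a); u=np.array([np.cos(a),np.sin(a)]);n=np.array([-u[1],u[0]]); c=np.array([x,y])
b=np.array([[*(c+s*.132*u+t*.037*n),.016] for s,t in((1,1),(1,-1),(-1,-1),(-1,1))])
cv2.polylines(out,[proj(b,K,T).astype(int)],True,(0,255,0),1)
for i in range(4):
    cv2.circle(out,tuple(int(v) for v in proj([*cell("w",i),.008],K,T)[0]),3,(255,0,0),-1)
for d in r.silhouettes("ward_rack","wrist")[:1]: print(d["p"],d["pixels"].sum(),rect(d["pixels"],K,T,.014))
cv2.imwrite("pics/w2.png",out[:,:,::-1])
```

```text
t=8.60 pos [ 0.6226 -0.2836  0.1678] rpy [ 1.7999e+02 -2.0000e-02  1.2415e+02] gap 0.0429
turn z(deg) -0.4 then shift mm (after turn) [  1.2   1.8 107.8]
```

View pics/w2.png

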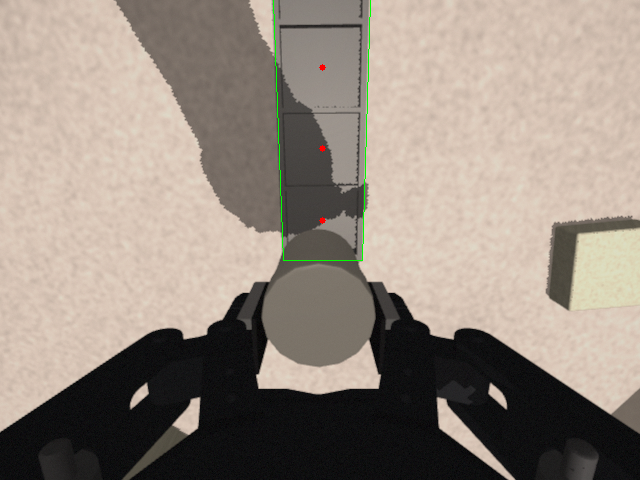

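The rack outline matches the tray walls. Cell dividers at rows 185 and 110 bracket the projected centres at (322,220) and (322,148). The jar hangs level, so I'll lower it.

Emit:
jog_arm:
  motion:
    - [-0.001,0.002,0.05,0,0,0]
    - [0,0,0.04,0,0,0]
    - [0,0,0.025,0,0,0]
    - [0,0,0.012,0,0,0]
    - [0,0,0.005,0,0,0]
    - [0,0,0,0,0,0]

```text
clock: 9.4
position: [0.6259, -0.2807, 0.0374]
eef_rot: [3.141, 0.001, 2.173]
contact_force: [0.0, -0.3, -1.4]
finger_gap: 0.043
finger_force: 41.6
```

Emit:
jog_arm:
  motion:
    - [0,0,0.001,0,0,0]
    - [0,0,0,0,0,0]

```text
clock: 9.65
position: [0.6261, -0.2811, 0.0371]
eef_rot: [3.14, 0.001, 2.173]
contact_force: [-2.0, 2.4, 5.9]
finger_gap: 0.0431
finger_force: 42.3
```

Emit:
jog_arm:
  motion:
    - [0,0,0,0,0,0]
    - [0,0,0,0,0,0]
    - [0,0,0,0,0,0]
    - [0,0,-0.02,0,0,0]
    - [0,0,-0.055,0,0,0]
    - [0,0,-0.06,0,0,0]
    - [0,0,0,0,0,9.2]
    - [0,0,0,0,0,9.2]
    - [0,0,0,0,0,9.2]
    - [0,0,0,0,0,9.2]
    - [0,0,0,0,0,9.2]
    - [0,0,0,0,0,0]
  hand: 1

```text
clock: 11.15
position: [0.6255, -0.2815, 0.1716]
eef_rot: [3.14, 0.0, 1.371]
contact_force: [0.7, 0.1, 0.1]
finger_gap: 0.0855
finger_force: 0.0
```

Run:
```python
from h import *
im=r.capture("top"); c=r.calibration("top"); K,T=c["K"],c["world_to_cam"]
for d in r.silhouettes("jar","top"): print(d["p"],fit("jar",d["pixels"],*cell("w",0),.008,0,K,T),cell("w",0))
plan(.568,.2275,.15,78.5); plan(.568,.2275,.034,78.5)
```

```text
0.97 (array([ 0.62262701, -0.27714807]), np.float64(0.9323040380047506)) (np.float64(0.6233749987447839), np.float64(-0.28161611410771353))
t=11.25 pos [ 0.6255 -0.2815  0.1711] rpy [1.7995e+02 2.0000e-02 7.8600e+01] gap 0.0850
turn z(deg) 0.1 then shift mm (after turn) [ 487.3 -157.8   21.1]
t=11.25 pos [ 0.6255 -0.2815  0.1711] rpy [1.7995e+02 2.0000e-02 7.8600e+01] gap 0.0850
turn z(deg) 0.1 then shift mm (after turn) [ 487.3 -157.8  137.1]
```

The jar stands in cell 1, within 5 mm of its centre. Next is the bottle.

Emit:
jog_arm:
  motion:
    - [0.054,-0.0175,0,0,0,0]
    - [0.054,-0.0175,0,0,0,0]
    - [0.054,-0.0175,0,0,0,0]
    - [0.054,-0.0175,0,0,0,0]
    - [0.054,-0.0175,0,0,0,0]
    - [0.054,-0.0175,0,0,0,0]
    - [0.054,-0.0175,0,0,0,0]
    - [0.054,-0.0175,0,0,0,0]
    - [0.055,-0.0175,0,0,0,0]
    - [0,0,0.03,0,0,0]
    - [0,0,0.03,0,0,0]
    - [0,0,0,0,0,0]

```text
clock: 12.75
position: [0.5663, 0.2271, 0.1083]
eef_rot: [-3.137, 0.002, 1.371]
contact_force: [-0.0, 0.6, 0.2]
finger_gap: 0.0855
finger_force: 0.0
```

Run:
```python
from h import *
plan(.568,.2275,.024,78.5)
im,K,T=wristcam()
for d in r.silhouettes("bottle","wrist"): print(d["p"],fit("bottle",d["pixels"],.568,.2275,.011,0,K,T))
plan(.568,.2275,.024,78.5)
```

```text
t=12.75 pos [0.5663 0.2271 0.1083] rpy [-1.7976e+02  1.2000e-01  7.8580e+01] gap 0.0855
turn z(deg) 0.1 then shift mm (after turn) [ 0.7  1.6 84.3]
0.56 (array([0.56836151, 0.22695637]), np.float64(0.9582761998041136))
t=12.85 pos [0.5687 0.2273 0.111 ] rpy [ 1.7997e+02 -1.0000e-02  7.8510e+01] gap 0.0854
turn z(deg) 0.0 then shift mm (after turn) [ 0.  -0.7 87. ]
```

Emit:
jog_arm:
  motion:
    - [0,0,0.03,0,0,0]
    - [0,0,0.03,0,0,0]
    - [0,0,0.026,0,0,0]
    - [0,0,0,0,0,0]

```text
clock: 13.35
position: [0.5679, 0.2269, 0.024]
eef_rot: [-3.14, 0.001, 1.369]
contact_force: [0.2, -0.8, 0.5]
finger_gap: 0.0854
finger_force: 0.0
```

Emit:
jog_arm:
  motion:
    - [0,0,0,0,0,0]
    - [0,0,0,0,0,0]
    - [0,0,0,0,0,0]
    - [0,0,0,0,0,0]
    - [0,0,0,0,0,0]
    - [0,0,0,0,0,0]
    - [0,0,0,0,0,0]
    - [0,0,0,0,0,0]
  hand: 0

```text
clock: 14.35
position: [0.5696, 0.2277, 0.026]
eef_rot: [3.139, -0.001, 1.37]
contact_force: [0.3, -0.9, 6.0]
finger_gap: 0.041
finger_force: 40.2
```

Emit:
jog_arm:
  motion:
    - [0,0,-0.03,0,0,0]
    - [0,0,-0.06,0,0,0]
    - [0,0,-0.04,0,0,0]
    - [0,0,0,0,0,-9.2]
    - [0,0,0,0,0,-9.2]
    - [0,0,0,0,0,-9.2]
    - [0,0,0,0,0,-9.2]
    - [0,0,0,0,0,-9.2]
    - [0,0,0,0,0,0]

```text
clock: 15.48
position: [0.5684, 0.2274, 0.1547]
eef_rot: [3.141, 0.0, 2.171]
contact_force: [-0.6, -0.2, -0.6]
finger_gap: 0.0409
finger_force: 40.7
```

```bash
python3 -c "
from h import *
plan(*cell('w',1),.15,124.5)"
```

```text
t=15.47 pos [0.5684 0.2274 0.1547] rpy [1.7997e+02 1.0000e-02 1.2436e+02] gap 0.0409
turn z(deg) -0.1 then shift mm (after turn) [-386.7 -243.     4.7]
```

Emit:
jog_arm:
  motion:
    - [-0.043,-0.027,0,0,0,0]
    - [-0.043,-0.027,0,0,0,0]
    - [-0.043,-0.027,0,0,0,0]
    - [-0.043,-0.027,0,0,0,0]
    - [-0.043,-0.027,0,0,0,0]
    - [-0.043,-0.027,0,0,0,0]
    - [-0.043,-0.027,0,0,0,0]
    - [-0.043,-0.027,0,0,0,0]
    - [-0.043,-0.027,0,0,0,0]
    - [0,0,0.03,0,0,0]
    - [0,0,0.03,0,0,0]
    - [0,0,0,0,0,0]

```text
clock: 16.98
position: [0.5849, -0.2284, 0.092]
eef_rot: [-3.139, -0.005, 2.17]
contact_force: [0.3, 1.5, -1.1]
finger_gap: 0.0412
finger_force: 40.7
```

```bash
python3 -c "
from h import *
plan(*cell('w',1),.022,124.5); r.capture('top'); plan(*cell('w',1),.022,124.5)"
```

```text
t=16.98 pos [ 0.5849 -0.2284  0.092 ] rpy [-179.86   -0.26  124.33] gap 0.0412
turn z(deg) -0.2 then shift mm (after turn) [-1.6  1.5 70. ]
t=17.02 pos [ 0.5862 -0.2288  0.0937] rpy [-1.7994e+02 -1.1000e-01  1.2437e+02] gap 0.0407
turn z(deg) -0.1 then shift mm (after turn) [-0.5  0.7 71.7]
```

Emit:
jog_arm:
  motion:
    - [0,0.001,0.03,0,0,0]
    - [0,0,0.025,0,0,0]
    - [0,0,0.012,0,0,0]
    - [0,0,0.005,0,0,0]
    - [0,0,0.001,0,0,0]
    - [0,0,0,0,0,0]

```text
clock: 17.77
position: [0.5886, -0.229, 0.023]
eef_rot: [3.141, 0.002, 2.172]
contact_force: [-3.5, 1.4, 6.7]
finger_gap: 0.041
finger_force: 41.2
```

Emit:
jog_arm:
  motion:
    - [0,0,0,0,0,0]
    - [0,0,0,0,0,0]
    - [0,0,0,0,0,0]
    - [0,0,-0.02,0,0,0]
    - [0,0,-0.055,0,0,0]
    - [0,0,-0.06,0,0,0]
    - [0,0,0,0,0,9.2]
    - [0,0,0,0,0,9.2]
    - [0,0,0,0,0,9.2]
    - [0,0,0,0,0,9.2]
    - [0,0,0,0,0,9.2]
    - [0,0,0,0,0,0]
  hand: 1

```text
clock: 19.27
position: [0.5878, -0.2287, 0.156]
eef_rot: [-3.141, -0.0, 1.371]
contact_force: [0.5, 0.5, -0.6]
finger_gap: 0.0854
finger_force: 0.0
```

Run:
```python
from h import *
im=r.capture("top"); c=r.calibration("top"); K,T=c["K"],c["world_to_cam"]
for i,q in enumerate(("jar","bottle")):
  for d in r.silhouettes(q,"top"): print(q,d["p"],fit(q,d["pixels"],*cell("w",i),.008,0,K,T),cell("w",i))
plan(.555,.1645,.15,78.5)
```

```text
jar 0.69 (array([ 0.623375  , -0.28161611]), np.float64(0.0)) (np.float64(0.6233749987447839), np.float64(-0.28161611410771353))
bottle 0.76 (array([ 0.58767596, -0.22981064]), np.float64(0.891156462585034)) (np.float64(0.5871249995815946), np.float64(-0.2288720380359045))
t=19.43 pos [ 0.5878 -0.2287  0.1561] rpy [-179.99   -0.     78.58] gap 0.0852
turn z(deg) 0.1 then shift mm (after turn) [ 378.7 -110.5    6.1]
```

The bottle is placed within 1 mm. Next is the dropper.

Emit:
jog_arm:
  motion:
    - [0.0475,-0.014,0,0,0,0]
    - [0.0475,-0.014,0,0,0,0]
    - [0.047,-0.014,0,0,0,0]
    - [0.047,-0.014,0,0,0,0]
    - [0.0475,-0.0135,0,0,0,0]
    - [0.0475,-0.0135,0,0,0,0]
    - [0.0475,-0.0135,0,0,0,0]
    - [0.047,-0.0135,0,0,0,0]
    - [0,0,0.024,0,0,0]
    - [0,0,0.024,0,0,0]
    - [0,0,0,0,0,0]

```text
clock: 20.8
position: [0.554, 0.1641, 0.1065]
eef_rot: [-3.138, 0.001, 1.371]
contact_force: [0.4, -0.5, 0.3]
finger_gap: 0.0855
finger_force: 0.0
```

Run:
```python
from h import *
im,K,T=wristcam()
for d in r.silhouettes("dropper","wrist"): print(d["p"],fit("dropper",d["pixels"],.555,.1645,.011,0,K,T))
plan(.555,.1645,.025,78.5)
```

```text
0.86 (array([0.55420135, 0.16428648]), np.float64(0.9253097345132744))
0.73 (array([0.555 , 0.1645]), np.float64(0.0))
0.61 (array([0.555 , 0.1645]), np.float64(0.0))
0.2 (array([0.555 , 0.1645]), np.float64(0.0))
t=20.90 pos [0.5559 0.1641 0.1087] rpy [180.   -0.   78.5] gap 0.0854
turn z(deg) -0.0 then shift mm (after turn) [ 0.2 -1.  83.7]
```

Emit:
jog_arm:
  motion:
    - [0,-0.001,0.03,0,0,0]
    - [0,0,0.03,0,0,0]
    - [0,0,0.024,0,0,0]
    - [0,0,0,0,0,0]

```text
clock: 21.4
position: [0.5541, 0.164, 0.0238]
eef_rot: [-3.14, 0.001, 1.369]
contact_force: [-0.3, -0.5, -0.3]
finger_gap: 0.0855
finger_force: 0.0
```

Emit:
jog_arm:
  motion:
    - [0,0,0,0,0,0]
    - [0,0,0,0,0,0]
    - [0,0,0,0,0,0]
    - [0,0,0,0,0,0]
    - [0,0,0,0,0,0]
    - [0,0,0,0,0,0]
    - [0,0,0,0,0,0]
    - [0,0,0,0,0,0]
    - [0,0,0,0,0,0]
    - [0,0,0,0,0,0]
  hand: 0

```text
clock: 22.65
position: [0.5555, 0.1645, 0.0253]
eef_rot: [3.14, -0.001, 1.37]
contact_force: [-0.6, -0.9, 6.9]
finger_gap: 0.029
finger_force: 39.2
```

Emit:
jog_arm:
  motion:
    - [0,0,-0.03,0,0,0]
    - [0,0,-0.06,0,0,0]
    - [0,0,-0.04,0,0,0]
    - [0,0,0,0,0,-9.2]
    - [0,0,0,0,0,-9.2]
    - [0,0,0,0,0,-9.2]
    - [0,0,0,0,0,-9.2]
    - [0,0,0,0,0,-9.2]
    - [0,0,0,0,0,0]

```text
clock: 23.78
position: [0.5545, 0.1644, 0.1541]
eef_rot: [-3.141, -0.0, 2.171]
contact_force: [0.2, 0.5, -1.0]
finger_gap: 0.0295
finger_force: 39.5
```

```bash
python3 -c "
from h import *
plan(*cell('w',2),.155,124.5)"
```

```text
t=23.77 pos [0.5545 0.1644 0.1541] rpy [-1.7998e+02 -1.0000e-02  1.2436e+02] gap 0.0295
turn z(deg) -0.1 then shift mm (after turn) [-278.6 -195.9   -0.9]
```

Emit:
jog_arm:
  motion:
    - [-0.04,-0.028,0,0,0,0]
    - [-0.04,-0.028,0,0,0,0]
    - [-0.04,-0.028,0,0,0,0]
    - [-0.04,-0.028,0,0,0,0]
    - [-0.04,-0.028,0,0,0,0]
    - [-0.04,-0.028,0,0,0,0]
    - [-0.039,-0.028,0,0,0,0]
    - [0,0,0.03,0,0,0]
    - [0,0,0.03,0,0,0]
    - [0,0,0,0,0,0]
    - [0,0,0,0,0,0]

```text
clock: 25.15
position: [0.5515, -0.1766, 0.0951]
eef_rot: [3.141, 0.001, 2.172]
contact_force: [0.0, -0.1, -0.4]
finger_gap: 0.0292
finger_force: 39.6
```

```bash
python3 -c "
from h import *
plan(*cell('w',2),.022,124.5)"
```

```text
t=25.15 pos [ 0.5515 -0.1766  0.0951] rpy [1.7998e+02 4.0000e-02 1.2442e+02] gap 0.0292
turn z(deg) -0.1 then shift mm (after turn) [ 0.8 -0.3 73.1]
```

Emit:
jog_arm:
  motion:
    - [0,0,0.03,0,0,0]
    - [0,0,0.025,0,0,0]
    - [0,0,0.012,0,0,0]
    - [0,0,0.005,0,0,0]
    - [0,0,0.001,0,0,0]
    - [0,0,0,0,0,0]

```text
clock: 25.9
position: [0.5518, -0.1768, 0.0223]
eef_rot: [3.141, 0.001, 2.172]
contact_force: [-1.1, 0.6, 3.3]
finger_gap: 0.029
finger_force: 40.0
```

Emit:
jog_arm:
  motion:
    - [0,0,0,0,0,0]
    - [0,0,0,0,0,0]
    - [0,0,0,0,0,0]
    - [0,0,0,0,0,0]
    - [0,0,-0.02,0,0,0]
    - [0,0,-0.055,0,0,0]
    - [0,0,-0.06,0,0,0]
    - [0,0,0,0,0,10.5]
    - [0,0,0,0,0,10.5]
    - [0,0,0,0,0,10.5]
    - [0,0,0,0,0,10.5]
    - [0,0,0,0,0,10]
  hand: 1

```text
clock: 27.4
position: [0.5509, -0.1765, 0.1561]
eef_rot: [-3.141, 0.0, 1.259]
contact_force: [-1.3, 0.3, 0.3]
finger_gap: 0.0856
finger_force: 0.0
```

Run:
```python
from h import *
im=r.capture("top"); c=r.calibration("top"); K,T=c["K"],c["world_to_cam"]
for i,q in ((0,"jar"),(1,"bottle"),(2,"dropper")):
  for d in r.silhouettes(q,"top"): print(q,d["p"],fit(q,d["pixels"],*cell("w",i),.008,0,K,T),cell("w",i))
plan(.541,.102,.15,72.5)
```

```text
jar 0.49 (array([ 0.623375  , -0.28161611]), np.float64(0.0)) (np.float64(0.6233749987447839), np.float64(-0.28161611410771353))
dropper 0.66 (array([ 0.550875  , -0.17612796]), np.float64(0.0)) (np.float64(0.5508750004184053), np.float64(-0.17612796196409553))
dropper 0.62 (array([ 0.550875  , -0.17612796]), np.float64(0.0)) (np.float64(0.5508750004184053), np.float64(-0.17612796196409553))
dropper 0.49 (array([ 0.55115625, -0.17608109]), np.float64(0.6726804123711341)) (np.float64(0.5508750004184053), np.float64(-0.17612796196409553))
t=27.60 pos [ 0.551  -0.1765  0.1561] rpy [-179.99   -0.     72.63] gap 0.0856
turn z(deg) 0.1 then shift mm (after turn) [262.6 -93.2   6.1]
```

The dropper was released at its cell. I'll do a full check at the end. Now the carton.

Emit:
jog_arm:
  motion:
    - [0.044,-0.0155,0,0,0,0]
    - [0.044,-0.0155,0,0,0,0]
    - [0.0435,-0.0155,0,0,0,0]
    - [0.0435,-0.0155,0,0,0,0]
    - [0.0435,-0.0155,0,0,0,0]
    - [0.0435,-0.0155,0,0,0,0]
    - [0,0,0.024,0,0,0]
    - [0,0,0.024,0,0,0]
    - [0,0,0,0,0,0]

```text
clock: 28.72
position: [0.5396, 0.1014, 0.1067]
eef_rot: [-3.138, 0.001, 1.267]
contact_force: [0.1, 0.3, 0.0]
finger_gap: 0.0856
finger_force: 0.0
```

Run:
```python
from h import *
im,K,T=wristcam(); out=im.copy()
for d in r.silhouettes("carton","wrist"):
    v,s=fit("carton",d["pixels"],.541,.102,.011,72.5,K,T); print(d["p"],v,s)
    if s>.5:
        m=render("carton",v[0],v[1],.011,72.5+v[2]*1000,K,T).astype(np.uint8); out[cv2.dilate(m,np.ones((3,3)))-m>0]=[0,255,0]
cv2.imwrite("pics/w3.png",out[:,:,::-1])
plan(.541,.102,.024,72.5)
```

```text
0.66 [ 5.41053755e-01  1.02588553e-01 -2.89872480e-04] 0.9733855993397978
t=28.82 pos [0.5414 0.1012 0.1086] rpy [-180.      0.     72.52] gap 0.0856
turn z(deg) 0.0 then shift mm (after turn) [ 0.6 -0.7 84.6]
```

View pics/w3.png

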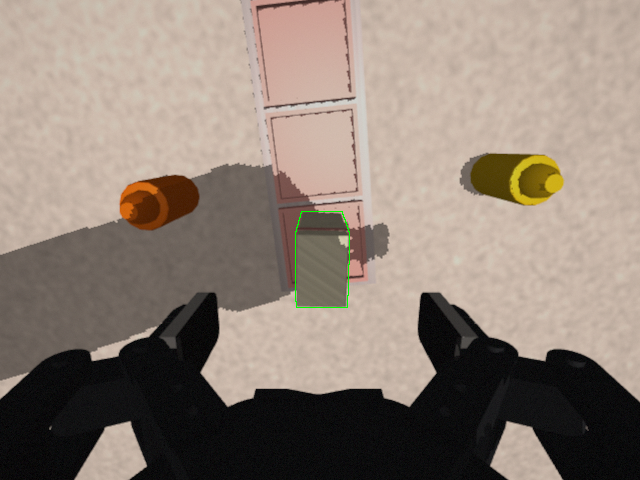

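The carton sits at (322,260), square to the tool and centred between the fingers; the fit IoU is 0.97. I'll grip it.

Emit:
jog_arm:
  motion:
    - [0.001,0,0.03,0,0,0]
    - [0,0,0.03,0,0,0]
    - [0,0,0.024,0,0,0]
    - [0,0,0,0,0,0]

```text
clock: 29.32
position: [0.5409, 0.102, 0.0238]
eef_rot: [-3.14, 0.001, 1.265]
contact_force: [0.3, 0.3, 0.1]
finger_gap: 0.0847
finger_force: 0.0
```

Emit:
jog_arm:
  motion:
    - [0,0,0,0,0,0]
    - [0,0,0,0,0,0]
    - [0,0,0,0,0,0]
    - [0,0,0,0,0,0]
    - [0,0,0,0,0,0]
    - [0,0,0,0,0,0]
    - [0,0,0,0,0,0]
    - [0,0,0,0,0,0]
    - [0,0,0,0,0,0]
    - [0,0,0,0,0,0]
  hand: 0

```text
clock: 30.58
position: [0.5424, 0.1023, 0.0251]
eef_rot: [3.14, -0.001, 1.265]
contact_force: [0.2, -0.0, 5.7]
finger_gap: 0.0281
finger_force: 40.0
```

Emit:
jog_arm:
  motion:
    - [0,0,-0.03,0,0,0]
    - [0,0,-0.06,0,0,0]
    - [0,0,-0.04,0,0,0]
    - [0,0,0,0,0,-10.4]
    - [0,0,0,0,0,-10.4]
    - [0,0,0,0,0,-10.4]
    - [0,0,0,0,0,-10.4]
    - [0,0,0,0,0,-10.4]
    - [0,0,0,0,0,0]

```text
clock: 31.7
position: [0.5413, 0.1023, 0.1541]
eef_rot: [-3.141, -0.0, 2.17]
contact_force: [-0.6, -0.8, -0.1]
finger_gap: 0.0273
finger_force: 39.5
```

```bash
python3 -c "
from h import *
plan(*cell('w',3),.155,124.5)"
```

```text
t=31.70 pos [0.5413 0.1023 0.1541] rpy [-1.7998e+02 -1.0000e-02  1.2435e+02] gap 0.0273
turn z(deg) -0.2 then shift mm (after turn) [-170.8 -149.8   -0.9]
```

Emit:
jog_arm:
  motion:
    - [-0.034,-0.03,0,0,0,0]
    - [-0.034,-0.03,0,0,0,0]
    - [-0.034,-0.03,0,0,0,0]
    - [-0.034,-0.03,0,0,0,0]
    - [-0.034,-0.03,0,0,0,0]
    - [0,0,0.03,0,0,0]
    - [0,0,0.03,0,0,0]
    - [0,0,0,0,0,0]
    - [0,0,0,0,0,0]

```text
clock: 32.83
position: [0.5146, -0.1229, 0.095]
eef_rot: [3.141, 0.001, 2.171]
contact_force: [0.8, 0.3, -0.1]
finger_gap: 0.0274
finger_force: 39.6
```

```bash
python3 -c "
from h import *
plan(*cell('w',3),.022,124.5)"
```

```text
t=32.83 pos [ 0.5146 -0.1229  0.095 ] rpy [1.7997e+02 4.0000e-02 1.2441e+02] gap 0.0274
turn z(deg) -0.1 then shift mm (after turn) [-0.4 -0.3 73. ]
```

Emit:
jog_arm:
  motion:
    - [0,0,0.03,0,0,0]
    - [0,0,0.025,0,0,0]
    - [0,0,0.012,0,0,0]
    - [0,0,0.005,0,0,0]
    - [0,0,0.001,0,0,0]
    - [0,0,0,0,0,0]

```text
clock: 33.58
position: [0.5148, -0.123, 0.0222]
eef_rot: [3.141, 0.001, 2.172]
contact_force: [-1.0, -0.0, 2.4]
finger_gap: 0.0276
finger_force: 39.8
```

Emit:
jog_arm:
  motion:
    - [0,0,0,0,0,0]
    - [0,0,0,0,0,0]
    - [0,0,0,0,0,0]
    - [0,0,0,0,0,0]
    - [0,0,-0.02,0,0,0]
    - [0,0,-0.055,0,0,0]
    - [0,0,-0.06,0,0,0]
    - [0.05,0,-0.03,0,0,0]
    - [0.06,0,0,0,0,0]
    - [0.06,0,0,0,0,0]
    - [0.06,0,0,0,0,0]
    - [0,0,0,0,0,0]
  hand: 1

```text
clock: 35.08
position: [0.3809, 0.0693, 0.1861]
eef_rot: [-3.141, -0.001, 2.178]
contact_force: [0.1, 0.4, 1.1]
finger_gap: 0.0854
finger_force: 0.0
```

Run:
```python
from h import *
im=r.capture("top"); c=r.calibration("top"); K,T=c["K"],c["world_to_cam"]
for i,q in enumerate(("jar","bottle","dropper","carton")):
  for d in r.silhouettes(q,"top"):
    v,s=fit(q,d["pixels"],*cell("w",i),.008,124.5,K,T)
    if s>.1: print(q,d["p"],v,s,np.round(cell("w",i),4))
cv2.imwrite("pics/end.png",cv2.resize(im[150:310,330:530],None,fx=3.5,fy=3.5,interpolation=cv2.INTER_CUBIC)[:,:,::-1])
s=r.capture("scene"); cv2.imwrite("pics/end2.png",cv2.resize(s[170:260,120:310],None,fx=4,fy=4,interpolation=cv2.INTER_CUBIC)[:,:,::-1])
plan(0.5,0,.2,124)
```

```text
jar 0.88 [ 0.62147457 -0.27759126] 0.9163679808841099 [ 0.6234 -0.2816]
bottle 0.8 [ 0.58947826 -0.23098539] 0.9100817438692098 [ 0.5871 -0.2289]
bottle 0.51 [ 0.62156061 -0.27764679] 0.9329113924050633 [ 0.5871 -0.2289]
dropper 0.74 [ 0.55112137 -0.17667732] 0.7984496124031008 [ 0.5509 -0.1761]
carton 0.79 [ 0.51511556 -0.12356471  0.00100948] 0.8879159369527145 [ 0.5146 -0.1234]
t=35.38 pos [0.3849 0.0659 0.1862] rpy [1.7999e+02 2.0000e-02 1.2436e+02] gap 0.0854
turn z(deg) 0.4 then shift mm (after turn) [-119.1   58.6  -13.8]
```

View pics/end.png

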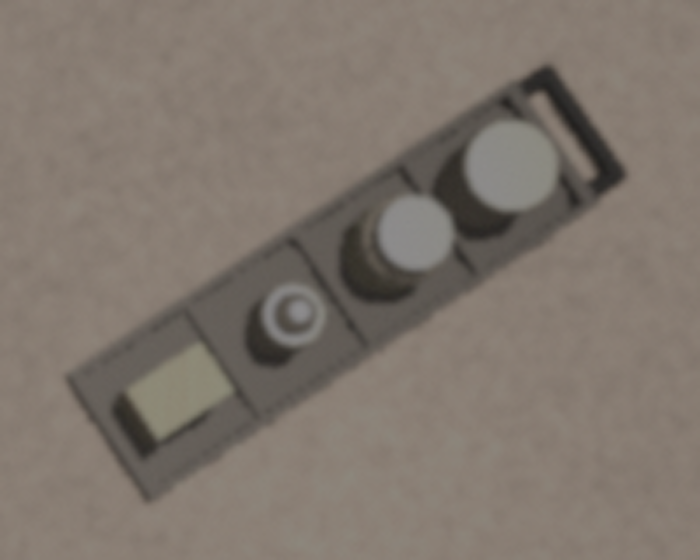

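View pics/end2.png

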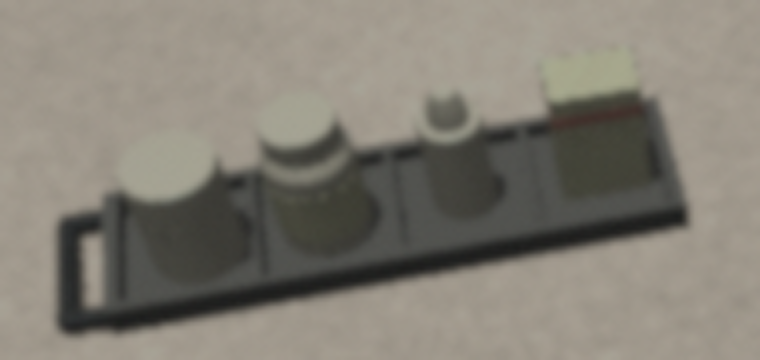

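Both views show jar, bottle, dropper and carton upright in order from the handle, each within 5 mm of its cell centre, with the arm clear. I'll hand in.

```bash
python3 -c "
from workcell import r
print(r.finish_job())"
```

```text
the job is handed in; nothing more can be done
None
```

I moved all four medicines into the ward rack in the same order from the handle (jar, bottle, dropper, carton), upright and each within about 5 mm of its cell centre by the camera fits, and handed the job in at about 35 s; no verdict came back.

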